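# Show which pan to use on which plaster

### The arm

A 6-joint arm with a two-finger parallel gripper is mounted at the origin on the work surface. World frame = base frame: x ahead of the robot, y to its left, z up, the work surface at z = 0. Lengths are in mm, angles in rad, forces in N, time in s.
With the tool pointing down it reaches from about 275 to 1000 mm from the base axis. Payload 8.4 kg.
Tool frame: the origin (TCP) lies between the finger pads, 19 mm behind the fingertips; this is the grasp point; z points along the fingers, y is the line along which they close (so a half turn about z gives the same grasp; the last joint's range is limited). The gripper opens to 85 mm and grips with 20 to 120 N. Pads are 22 mm wide; open, the fingers measure 114 mm over their backs; the gripper's body (76 mm by 85 mm) begins 54 mm behind the grasp point. The pads swing forward as they close: fully open they stand 13 mm farther back than shut.
Start: joints at [1.144, 0.353, 1.633, -0, 1.155, -0.002], TCP at [257.586, 569.454, 249.981] pointing down, gripper open.
Joint ranges: [-2.63, 2.63], [-0.92, 2.1], [0.06, 2.66], [-1.3, 4.44], [0, 2.69], [-3.02, 3.02]. Speed limits (rad/s): [2.22, 2.22, 2.79, 3.14, 3.14, 3.14].

### API

Orientations are given as a unit quaternion [x, y, z, w].
In Python, from rig import monitor, camera, get_calibration, ticket gives the robot as it stands.
- The arm moves only by the tool apply_moves, never from a script. Its argument "deltas" is a list of rows, each an object of numbers: "gripper": the closure in counts, from 0 (fully open) to 255 (shut); "dx", "dy", "dz": the shift along the tool's x, y, z in m; "rx", "ry", "rz": the turn, a rotation vector about the tool's x, y, z in degrees. A call has 1 to 8 rows; each row is the pose to reach, as a shift and turn from the pose commanded when the call began, along the tool's axes at that moment; what a row does not reach only later rows make up. A row lasts 1/10 s, in which the tool goes at most 50 mm and 8.59 degrees, less where a joint would pass 70% of its speed; a pose out of reach is approached as far as the arm can. A call with a gripper value outside its range is refused whole. The fingers move at their own pace and stop on an object; the grip force is fixed at half the most. Time passes only in rows, so rows that repeat a pose let the fingers close. It gives the time, the measured TCP pose, the force, the opening and the grip force at its end, in the units of the state.
- monitor.sense(): the state, without advancing time (a new reading comes with each control period).
- camera(name): name is "scene" or "side" or "wrist"; returns (picture, depth): 400x640x3 uint8, red, green, blue; 400x640 float32, mm along the optical axis (not along the pixel's ray), 0 where there is no reading.
- get_calibration(name): a dict with "camera_matrix" (3x3 intrinsics, pixels), "dist" ([k1, k2, p1, p2, k3] as OpenCV has them; the pictures are not rectified), "cam_to_world" (4x4, takes a point from camera to world coordinates). Camera axes: x right, y down, z forward; pixel columns grow to the right and rows downward; lengths in mm; the calibration is good to about 2 mm. A picture is of the moment at which its call begins: read the wrist's pose just before it. get_calibration takes no time and is no camera call; for the wrist camera it gives the pose at the moment of the call.
- ticket.finish_job(): hands the job in; it is judged then, once.
The state is a dict: "clock": time; "joint_pos": joint angles; "qvel": joint speeds; "joint_torque": joint torques, N m; "tool_pos": TCP position; "ee_rot": TCP orientation; "wrist_force": force on the tool from outside, world axes, zero at the start; "ft_torque": the same for the moment, N m; "gripper_width": finger opening in mm; "finger_force": force on a finger pad.
Only numpy, scipy, OpenCV 4.12 (cv2) and the standard library are available. Lean on these libraries where they do the work, as an engineer would, in place of code of your own. Each camera call takes 0.05 s, during which the arm holds its last target. There are 200 camera calls.

### The job

Show the student which make-up goes on which plaster study: push the palette's sliding lid fully open by its lug, gently and without gripping it, then point straight down at the middle of the round pan from a few centimetres above, holding still there for two seconds, and after that point in the same way at the top of the plaster egg for two seconds. Do not touch the pans or the plasters, and leave everything else on the table where it is.

Things in the scene. Friction and masses are not known exactly. Their poses are not given: they have to be found in the camera images.
- palette: Black plastic make-up palette, fixed to the table, 120 mm (its x) by 240 mm (its y) by 21 mm high; origin under its centre. Its -y half is a well with four pans (two by two, centres 52 mm apart), at first hidden by the lid; its +y half is an open mixing tray with a white floor.
- palette_lid (a joint): Travel of the palette's flat grey lid along the palette's +y, in m: 0 = covering the pans, 0.116 = at its stop over the mixing tray, pans fully uncovered; starts between 0 and 0.02. Friction about 1.5 N; it stays where it is left and cannot be lifted. The plate is 118 mm (x) by 116 mm (y), 4 mm thick, its upper face 25.5 mm above the table.
- lid_lug (a point): Middle of the pushing (-y) face of the upright lug on the lid, 35.5 mm above the table. The lug is a bar 60 mm wide (palette x), 10 mm thick (y), standing 20 mm above the lid's upper face (top 45.5 mm above the table). The lid's -y edge is 68 mm from this face, so fingertips fit on the lid behind the lug. Axes as the palette's; moves with the lid.
- pan_round_top (a point): Centre of the top of the round pan, 18 mm above the table and 3 mm below the palette's rim, z up. The one round aluminium pan with a flesh-tone cake, 42 mm across, fixed in one of the four places of the well.
- pan_round: The round pan itself (42 mm across, 10 mm high); origin under its centre.
- plaster_egg: White plaster egg, 68 mm across, standing point up on a square plaster block 72 x 72 x 50 mm, in one piece, 138 mm tall in all, loose, about 0.7 kg; origin under the block's centre.
- egg_top (a point): The top point of the plaster egg, on its vertical axis, 138 mm above the table; z up.
- plaster_figure: White plaster seated figure with a round head and arms, on a block like the egg's, 148 mm tall; loose; origin under the block's centre. Leave alone.
- plaster_rock: White plaster angular rock of two chunks on a block like the egg's, about 135 mm tall; loose; origin under the block's centre. Leave alone.
- cup: White plastic mixing cup, 56 mm across, 50 mm tall, loose. Origin under its centre. Leave alone.
- bottle: Clear water bottle, 64 mm across, 190 mm tall, loose. Origin under its centre. Leave alone.
- earbuds: Black rounded earphone case, 62 x 62 x 26 mm, loose. Origin under its centre. Leave alone.
- brush: Paint brush lying flat roughly along y beyond the palette, loose. Origin near its middle. Leave alone.
- spatula: Spatula lying flat roughly along x at the left, about 280 mm long, loose. Origin near its middle. Leave alone.
- pan_sq1: A square pan of the same metal and cake, 42 mm wide, 10 mm high, fixed in another place of the well; origin under its centre.
- pan_sq2: A square pan of the same metal and cake, 42 mm wide, 10 mm high, fixed in another place of the well; origin under its centre.
- pan_sq3: A square pan of the same metal and cake, 42 mm wide, 10 mm high, fixed in another place of the well; origin under its centre.

How it is judged (in metres and radians):
On the way, in this order (a step that is already met when the one before it is completed fails the run):
1. the lid is pushed fully open (value of joint palette_lid above 0.104 m), for 0.2 s.
2. the tool point dwells 1.2 s over the round pan: within 16 mm sideways, 20 to 100 mm above (value of joint palette_lid above 0.104 m and horizontal distance between the grasp point and pan_round_top below 0.016 m and z of the grasp point in the frame of pan_round_top between 0.02 and 0.1 m), for 1.2 s.
3. the tool point dwells 1.2 s over the egg's top: within 20 mm sideways, 20 to 100 mm above (value of joint palette_lid above 0.104 m and horizontal distance between the grasp point and egg_top below 0.02 m and z of the grasp point in the frame of egg_top between 0.02 and 0.1 m), for 1.2 s.
At the end, for the whole second after the job is handed in: The lid is open (over 104 mm of its 116 mm travel); the egg is upright, at rest and within 10 mm of where it stood; the other loose things are within 15 mm of where they stood (value of joint palette_lid above 0.104 m and distance of each of plaster_figure, plaster_rock, cup, bottle, earbuds, brush, spatula from where it was at the start of the episode below 0.015 m and distance of plaster_egg from where it was at the start of the episode below 0.01 m and angle between plaster_egg's own z axis and vertical below 0.1 rad and linear speed of plaster_egg below 0.02 m/s); the robot touches nothing.
It fails at once if a pan is touched (contact force between any of the arm, the fingers and pan_round above 0.3 N or contact force between any of the arm, the fingers and pan_sq1 above 0.3 N or contact force between any of the arm, the fingers and pan_sq2 above 0.3 N or contact force between any of the arm, the fingers and pan_sq3 above 0.3 N).
It fails at once if a plaster is touched (contact force between any of the arm, the fingers and plaster_egg above 0.3 N or contact force between any of the arm, the fingers and plaster_figure above 0.3 N or contact force between any of the arm, the fingers and plaster_rock above 0.3 N).
It fails at once if the palette or its lid is pushed or squeezed with more than 30 N (contact force between any of the arm, the fingers and palette above 30 N).
It fails at once if the egg is shifted or lifted more than 10 mm (distance of plaster_egg from where it was at the start of the episode above 0.01 m).
It fails at once if another thing is shifted, lifted or carried more than 15 mm (distance of any of plaster_figure, plaster_rock, cup, bottle, earbuds, brush, spatula from where it was at the start of the episode above 0.015 m).
It also fails if it takes over 58 s, if anything falls off the work surface, if the arm or the gripper's body presses on something with over 40 N, if the wrist force passes 120 N, or if a joint passes its speed limit or range.

## Working session

There is one attempt and no reset: what is moved stays moved. The work goes in short steps, Python scripts to look and compute and a tool call to move; the robot and the scene stay as the last step left them, time stands still between calls to the robot, and variables do not carry over. Pictures are saved under pics/ and viewed, at most 10 in all, crops included, and the job is handed in when it is done.

Besides the shell and the picture viewer there is one more tool, called by a JSON object that holds its "fn" and its "kwargs", one argument or row to a line. apply_moves: Moves the arm, as the interface text tells. Its arguments: {"type":"object","properties":{"deltas":{"type":"array"}},"required":["deltas"]}

```bash
mkdir -p pics
cat > h.py <<'E'
import numpy as np, cv2
from rig import monitor, camera, get_calibration, ticket
def grab(n):
    c=get_calibration(n); p,d=camera(n); return p,d,c
def ray(c,uv):
    K=np.array(c["camera_matrix"]);D=np.array(c["dist"]);T=np.array(c["cam_to_world"])
    q=cv2.undistortPoints(np.float64(uv).reshape(-1,1,2),K,D).reshape(-1,2)
    r=np.c_[q,np.ones(len(q))]@T[:3,:3].T
    return T[:3,3],r
def onplane(c,uv,z):
    o,r=ray(c,uv); return o+r*((z-o[2])/r[:,2])[:,None]
def cloud(d,c):
    v,u=np.mgrid[:d.shape[0],:d.shape[1]]
    o,r=ray(c,np.c_[u.ravel(),v.ravel()])
    return (o+r*d.reshape(-1,1)).reshape(*d.shape,3)
E
python3 - <<'E'
from h import *
s=monitor.sense();print(s)
for n in["scene","side"]:
    p,d,c=grab(n);np.savez(f"{n}.npz",p=p,d=d);cv2.imwrite(f"pics/{n}.png",p[:,:,::-1])
    print(n,np.round(c["cam_to_world"],2).tolist(),(d>0).mean())
E
```

```text
{'clock': 0.0, 'joint_pos': array([ 1.14359310e+00,  3.53680220e-01,  1.63412032e+00,  9.96355599e-06,
        1.15522676e+00, -2.39872816e-03]), 'qvel': array([ 0.00039493,  0.00075925, -0.00016901, -0.0014241 ,  0.00149697,
       -0.00070036]), 'joint_torque': array([ 2.22504059e-03, -6.05235100e+01, -3.42072093e+01,  9.37072696e-05,
        8.99465871e-03,  4.67767427e-05]), 'tool_pos': array([257.39833923, 569.03944995, 249.24755368]), 'ee_rot': array([ 2.10810686e-01,  9.77526644e-01, -6.99869841e-04, -1.57351790e-04]), 'wrist_force': array([ 0.78318498,  0.89153592, -0.14957717]), 'ft_torque': array([-0.04981323, -0.04706434, -0.02185774]), 'finger_force': 0.0, 'gripper_width': 85.1497424171571}
scene [[0.7, 0.35, -0.62, 1246.62], [0.72, -0.36, 0.6, -558.61], [-0.02, -0.86, -0.5, 638.19], [0.0, 0.0, 0.0, 1.0]] 0.99588671875
side [[0.85, -0.32, 0.42, 112.71], [-0.53, -0.51, 0.68, -746.21], [-0.0, -0.8, -0.6, 843.86], [0.0, 0.0, 0.0, 1.0]] 0.9961953125
```

View pics/scene.png

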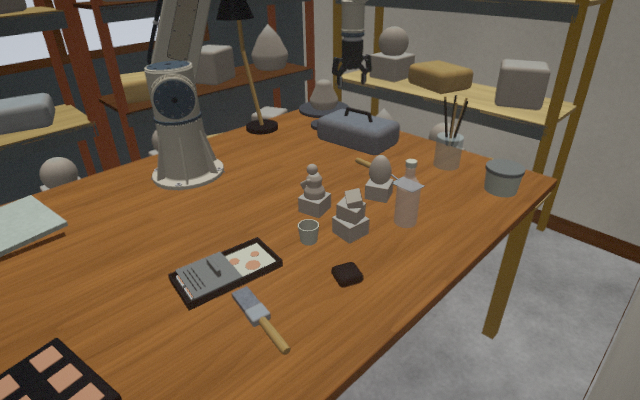

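View pics/side.png

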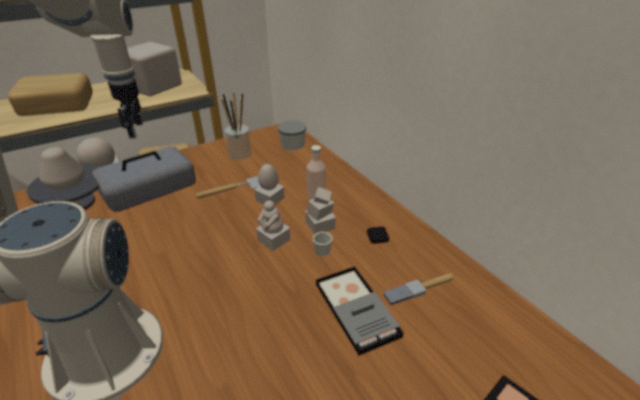

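The scene view shows the palette at about (225,270) with its lug at (214,268), the egg at (380,175), the rock at (350,215), the figure at (314,190), the bottle at (407,200) and the cup at (308,232). In the side view the palette is at (358,308), the lug at (363,310) and the egg at (268,180). The pan edges showing at (378,340) mean the lid is slightly open.

Run:
```python
from h import *
boxes={"scene":dict(pal=(160,230,290,310),egg=(362,150,396,202),fig=(298,162,332,216),rock=(332,188,370,240),bot=(392,158,424,228)),
"side":dict(pal=(308,260,410,356),egg=(252,160,286,206),fig=(255,198,292,250),rock=(304,186,338,234),bot=(304,144,328,200))}
for n in boxes:
    f=np.load(n+".npz");p,d=f["p"],f["d"];c=get_calibration(n);P=cloud(d,c)
    for k,(x0,y0,x1,y1) in boxes[n].items():
        Q=P[y0:y1,x0:x1].reshape(-1,3);C=p[y0:y1,x0:x1].reshape(-1,3).astype(int)
        if k=="pal":
            sat=C.max(1)-C.min(1); m=(Q[:,2]>12)&(Q[:,2]<60)
            R=Q[m&(Q[:,2]<32)];r=cv2.minAreaRect(np.float32(R[:,:2]));print(n,"palette",r,np.percentile(R[:,2],[5,50,95]))
            L=Q[m&(Q[:,2]>33)];print(" lug n",len(L),L.mean(0) if len(L) else 0,cv2.minAreaRect(np.float32(L[:,:2])),L[:,2].max())
            # dark mask on plane z=21 
            g=np.zeros(p.shape[:2],np.uint8);g[y0:y1,x0:x1]=((C.max(1)<60)).reshape(y1-y0,x1-x0)
            g=cv2.morphologyEx(g,cv2.MORPH_CLOSE,np.ones((5,5)))
            cs=max(cv2.findContours(g,0,1)[0],key=cv2.contourArea)
            W=onplane(c,cs.reshape(-1,2),21);print(" outline",cv2.minAreaRect(np.float32(W[:,:2])))
        else:
            m=(Q[:,2]>55)&(Q[:,2]<220);T=Q[m];zt=T[:,2].max()
            print(n,k,"ztop",zt.round(1),"top pts",T[T[:,2]>zt-6].mean(0).round(1),"xy range",T[:,:2].min(0).round(),T[:,:2].max(0).round(),len(T))
```

```text
scene palette ((614.6779174804688, -211.44065856933594), (240.84927368164062, 239.57565307617188), 82.63227844238281) [14.2202287  23.0305677  26.88799339]
 lug n 114 [ 558.94950604 -236.19439108   42.27296148] ((553.6448364257812, -234.60569763183594), (10.377898216247559, 62.6025276184082), 83.1582260131836) 47.561571131961614
 outline ((568.1221923828125, -207.99217224121094), (242.00570678710938, 137.47251892089844), 83.01041412353516)
scene egg ztop 138.1 top pts [587.9 334.2 135. ] xy range [556. 126.] [692. 357.] 523
scene fig ztop 148.2 top pts [497.5 137.1 145. ] xy range [473. 109.] [533. 168.] 569
scene rock ztop 136.4 top pts [662.7 138.7 132.1] xy range [628.  94.] [694. 154.] 739
scene bot ztop 192.4 top pts [733.2 268.8 189.9] xy range [704. 237.] [764. 290.] 955
side palette ((606.3710327148438, -211.09945678710938), (243.6100311279297, 223.47024536132812), 82.83551788330078) [13.08469524 25.18554509 28.99308281]
 lug n 155 [ 549.73473177 -235.16433139   43.06181148] ((551.151123046875, -233.2373504638672), (12.580511093139648, 59.76100540161133), 81.87503051757812) 50.80091257140657
 outline ((552.4521484375, -209.40615844726562), (246.0392608642578, 121.82091522216797), 82.64114379882812)
side egg ztop 150.2 top pts [491.5 136.1 146.9] xy range [479. 127.] [614. 351.] 463
side fig ztop 150.2 top pts [491.5 136.1 146.9] xy range [461. 108.] [529. 165.] 560
side rock ztop 136.2 top pts [657.9 137.  132.5] xy range [617.  91.] [736. 265.] 614
side bot ztop 193.8 top pts [726.5 268.3 190.9] xy range [635. 101.] [757. 290.] 754
```

Run:
```python
from h import *
a=cv2.imread("pics/scene.png")[225:315,160:290];b=cv2.imread("pics/side.png")[260:360,305:415]
a=cv2.resize(a,(400,277),interpolation=2);b=cv2.resize(b,(400,364),interpolation=2)
cv2.imwrite("pics/crop.png",np.vstack([a,b])[:600])
```

```text
(no output)
```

View pics/crop.png

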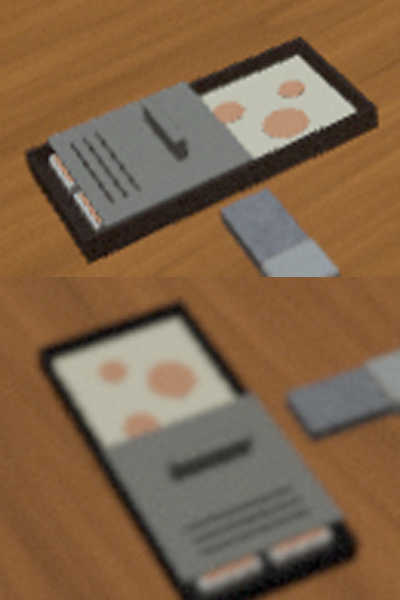

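The crop shows the lid about 20 mm open, with its lug at about (165,130) in the top part and (210,458) in the bottom part. Both views put the lug centre near (552,-234) with palette yaw about -7°, and the palette centre near (553,-209). The lug's size and its height of about 46 mm match what was given.

```bash
cat >> h.py <<'E'
from scipy.spatial.transform import Rotation as Ro
def delta(target,yaw_y=None):
    s=monitor.sense();R=Ro.from_quat(s["ee_rot"])
    d=R.inv().apply(np.array(target)-s["tool_pos"])/1000
    ty=R.apply([0,1,0]);a=np.degrees(np.arctan2(ty[1],ty[0]))
    print("t",round(s["clock"],2),"tcp",s["tool_pos"].round(1),"d",d.round(4),"yaw",round(a,2),"rz",None if yaw_y is None else round(-(yaw_y-a),2),"tilt",R.apply([0,0,1]).round(4),"F",s["wrist_force"].round(1),"j",s["joint_pos"].round(2))
E
python3 - <<'E'
from h import *
# lug face point minus 40 mm along +y_pal
y=np.array([np.cos(np.radians(83)),np.sin(np.radians(83))]);t=np.array([552,-234])-45*y
delta([*t,250],83)
E
```

```text
t 0.1 tcp [257.4 569.1 249.3] d [-6.128e-01 -6.532e-01  1.000e-04] yaw 65.66 rz -17.34 tilt [-5.0e-04 -1.1e-03 -1.0e+00] F [ 0.4 -0.2  0.4] j [ 1.14  0.35  1.63 -0.    1.16 -0.  ]
```

{"fn": "apply_moves", "kwargs": {
  "deltas": [
    {"dx":-0.03,"dy":-0.032,"dz":0,"rz":-2,"gripper":255},
    {"dx":-0.064,"dy":-0.068,"dz":0,"rz":-4,"gripper":255},
    {"dx":-0.098,"dy":-0.104,"dz":0,"rz":-6,"gripper":255},
    {"dx":-0.132,"dy":-0.14,"dz":0,"rz":-8,"gripper":255},
    {"dx":-0.166,"dy":-0.176,"dz":0,"rz":-10,"gripper":255},
    {"dx":-0.2,"dy":-0.212,"dz":0,"rz":-12,"gripper":255},
    {"dx":-0.234,"dy":-0.248,"dz":0,"rz":-14,"gripper":255},
    {"dx":-0.26,"dy":-0.277,"dz":0,"rz":-17.34,"gripper":255}
  ]
}}

```text
invalid input
```

Run:
```python
from h import *
y=np.array([np.cos(np.radians(83)),np.sin(np.radians(83))]);t=np.array([552,-234])-45*y
delta([*t,250],83)
```

```text
t 0.1 tcp [257.4 569.1 249.3] d [-6.128e-01 -6.532e-01  1.000e-04] yaw 65.66 rz -17.34 tilt [-5.0e-04 -1.1e-03 -1.0e+00] F [ 0.4 -0.2  0.4] j [ 1.14  0.35  1.63 -0.    1.16 -0.  ]
```

{"fn": "apply_moves", "kwargs": {
  "deltas": [
    {"dx":-0.03,"dy":-0.032,"dz":0,"rx":0,"ry":0,"rz":-2,"gripper":255},
    {"dx":-0.064,"dy":-0.068,"dz":0,"rx":0,"ry":0,"rz":-4,"gripper":255},
    {"dx":-0.098,"dy":-0.104,"dz":0,"rx":0,"ry":0,"rz":-6,"gripper":255},
    {"dx":-0.132,"dy":-0.14,"dz":0,"rx":0,"ry":0,"rz":-8,"gripper":255},
    {"dx":-0.166,"dy":-0.176,"dz":0,"rx":0,"ry":0,"rz":-10,"gripper":255},
    {"dx":-0.2,"dy":-0.212,"dz":0,"rx":0,"ry":0,"rz":-12,"gripper":255},
    {"dx":-0.234,"dy":-0.248,"dz":0,"rx":0,"ry":0,"rz":-14,"gripper":255},
    {"dx":-0.26,"dy":-0.277,"dz":0,"rx":0,"ry":0,"rz":-17.3,"gripper":255}
  ]
}}

```text
clock: 0.9
tool_pos: [380.4, 207.5, 249.9]
ee_rot: [0.061, 0.998, -0.0, 0.0]
wrist_force: [0.3, 0.5, -0.2]
gripper_width: -0.1
finger_force: 0.0
```

Run:
```python
from h import *
y=np.array([np.cos(np.radians(83)),np.sin(np.radians(83))]);t=np.array([552,-234])-45*y
delta([*t,250],83)
```

```text
t 0.9 tcp [380.4 207.5 249.9] d [-2.238e-01 -4.624e-01  1.000e-04] yaw 83.03 rz 0.03 tilt [-0.e+00 -5.e-04 -1.e+00] F [ 0.3  0.5 -0.2] j [ 0.5   0.05  2.02 -0.    1.07 -0.95]
```

{"fn": "apply_moves", "kwargs": {
  "deltas": [
    {"dx":-0.02,"dy":-0.041,"dz":0,"rx":0,"ry":0,"rz":0,"gripper":255},
    {"dx":-0.04,"dy":-0.083,"dz":0,"rx":0,"ry":0,"rz":0,"gripper":255},
    {"dx":-0.06,"dy":-0.125,"dz":0,"rx":0,"ry":0,"rz":0,"gripper":255},
    {"dx":-0.08,"dy":-0.165,"dz":0,"rx":0,"ry":0,"rz":0,"gripper":255},
    {"dx":-0.1,"dy":-0.207,"dz":0,"rx":0,"ry":0,"rz":0,"gripper":255},
    {"dx":-0.12,"dy":-0.249,"dz":0,"rx":0,"ry":0,"rz":0,"gripper":255},
    {"dx":-0.14,"dy":-0.29,"dz":0,"rx":0,"ry":0,"rz":0,"gripper":255},
    {"dx":-0.16,"dy":-0.33,"dz":0,"rx":0,"ry":0,"rz":0,"gripper":255}
  ]
}}

```text
clock: 1.7
tool_pos: [498.7, -139.2, 249.8]
ee_rot: [0.062, 0.998, 0.0, -0.0]
wrist_force: [0.8, 1.0, 0.1]
gripper_width: -0.2
finger_force: 0.0
```

{"fn": "apply_moves", "kwargs": {
  "deltas": [
    {"dx":-0.02,"dy":-0.041,"dz":0,"rx":0,"ry":0,"rz":0,"gripper":255},
    {"dx":-0.04,"dy":-0.083,"dz":0,"rx":0,"ry":0,"rz":0,"gripper":255},
    {"dx":-0.055,"dy":-0.115,"dz":0,"rx":0,"ry":0,"rz":0,"gripper":255},
    {"dx":-0.064,"dy":-0.132,"dz":0,"rx":0,"ry":0,"rz":0,"gripper":255},
    {"dx":-0.064,"dy":-0.132,"dz":0,"rx":0,"ry":0,"rz":0,"gripper":255},
    {"dx":-0.064,"dy":-0.132,"dz":0,"rx":0,"ry":0,"rz":0,"gripper":255}
  ]
}}

```text
clock: 2.3
tool_pos: [545.5, -275.7, 249.3]
ee_rot: [0.062, 0.998, 0.0, -0.001]
wrist_force: [0.4, 0.1, -0.0]
gripper_width: 0.0
finger_force: 0.0
```

Run:
```python
from h import *
y=np.array([np.cos(np.radians(83)),np.sin(np.radians(83))]);t=np.array([552,-234])-45*y
delta([*t,250],83)
p,d,c=grab("wrist");cv2.imwrite("pics/w1.png",p[:,:,::-1]);np.savez("w1.npz",p=p,d=d,T=c["cam_to_world"]);print(np.round(c["cam_to_world"],2).tolist(),c["camera_matrix"])
P=cloud(d,c);z=P[...,2]
m=(z>38)&(z<55)
n,l,st,ce=cv2.connectedComponentsWithStats(m.astype(np.uint8))
for i in range(1,n):
  if st[i,4]>100: 
    Q=P[l==i];print(st[i],Q.mean(0).round(1),cv2.minAreaRect(np.float32(Q[:,:2])))
```

```text
t 2.3 tcp [ 545.5 -275.7  249.3] d [-0.0014 -0.0028 -0.0007] yaw 82.92 rz -0.08 tilt [-0.0012  0.001  -1.    ] F [ 0.4  0.1 -0. ] j [-0.47  0.33  1.66  0.    1.15 -1.92]
[[0.12, 0.96, 0.27, 477.43], [0.99, -0.12, -0.03, -267.42], [0.0, 0.27, -0.96, 373.14], [0.0, 0.0, 0.0, 1.0]] [[309.85516336   0.         321.73076457]
 [  0.         309.85516336 197.53075622]
 [  0.           0.           1.        ]]
[355 150  12  55 528] [ 551.4 -234.    44.7] ((552.2361450195312, -233.69131469726562), (10.285351753234863, 59.00225830078125), 82.28337860107422)
[ 560  168   51   48 1028] [599.2  24.2  45.8] ((598.2145385742188, 22.76793670654297), (55.145538330078125, 56.1492919921875), 15.887086868286133)
[620 196  20  58 822] [654.8  91.2  46.1] ((651.2071533203125, 92.58261108398438), (72.86487579345703, 19.466148376464844), 2.504729747772217)
```

View pics/w1.png

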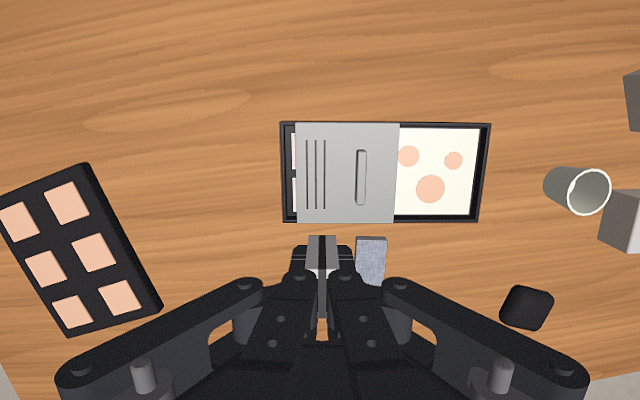

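The wrist view shows the lug at (361,178), the lid at x 295–398 and the palette rim at x 281–490. Depth puts the lug at (552,-234), 45 mm high, so all three views agree. Next I'll measure the rim rectangle and work out the descent.

Run:
```python
from h import *
f=np.load("w1.npz");p=f["p"];c=get_calibration("wrist");c["cam_to_world"]=f["T"]
g=np.zeros(p.shape[:2],np.uint8)
X=p[110:228,270:500].astype(int);g[110:228,270:500]=(X[...,0]-X[...,2]<25)
k=max(cv2.findContours(g,0,1)[0],key=cv2.contourArea).reshape(-1,2)
r=cv2.minAreaRect(np.float32(onplane(c,k,21)[:,:2]));print(r)
for a in (82,82.5,83):
  y=np.array([np.cos(np.radians(a)),np.sin(np.radians(a))]);pc=np.array(r[0]);print(a,"lug rel palette y",(np.array([552,-233.8])-pc)@y,"x",(np.array([552,-233.8])-pc)@[y[1],-y[0]])
y=np.array([np.cos(np.radians(82.5)),np.sin(np.radians(82.5))])
delta([*(np.array([552,-233.8])-37*y),53],82.5)
```

```text
((555.9946899414062, -204.24942016601562), (238.22262573242188, 118.73753356933594), 82.84837341308594)
82 lug rel palette y -29.818949008912803 x 0.15683193716583932
82.5 lug rel palette y -29.819182194171866 x -0.10339015156424422
83 lug rel palette y -29.817144533257185 x -0.3636043667340021
t 2.35 tcp [ 545.4 -275.2  249.5] d [-0.0014  0.0047  0.1965] yaw 82.96 rz 0.46 tilt [-1.1e-03  9.0e-04 -1.0e+00] F [-0.9 -0.1 -0.4] j [-0.47  0.33  1.66  0.    1.15 -1.92]
```

{"fn": "apply_moves", "kwargs": {
  "deltas": [
    {"dx":-0.001,"dy":0.003,"dz":0.04,"rx":0,"ry":0,"rz":0,"gripper":255},
    {"dx":-0.001,"dy":0.003,"dz":0.08,"rx":0,"ry":0,"rz":0,"gripper":255},
    {"dx":-0.001,"dy":0.003,"dz":0.12,"rx":0,"ry":0,"rz":0,"gripper":255},
    {"dx":-0.001,"dy":0.003,"dz":0.15,"rx":0,"ry":0,"rz":0,"gripper":255},
    {"dx":-0.001,"dy":0.003,"dz":0.17,"rx":0,"ry":0,"rz":0,"gripper":255},
    {"dx":-0.001,"dy":0.003,"dz":0.185,"rx":0,"ry":0,"rz":0,"gripper":255},
    {"dx":-0.001,"dy":0.003,"dz":0.195,"rx":0,"ry":0,"rz":0,"gripper":255},
    {"dx":-0.001,"dy":0.003,"dz":0.195,"rx":0,"ry":0,"rz":0,"gripper":255}
  ]
}}

```text
clock: 3.15
tool_pos: [546.9, -272.5, 54.3]
ee_rot: [0.061, 0.998, 0.0, -0.001]
wrist_force: [-0.3, -0.6, -0.2]
gripper_width: -0.5
finger_force: 0.0
```

Run:
```python
from h import *
a=np.radians(82.8);y=np.array([np.cos(a),np.sin(a)])
# full-open lug centre
pc=np.array([556,-204.3]);L=pc+71*y
print("lug end",L);delta([*(L-19*y),54],82.8)
p,d,c=grab("wrist");cv2.imwrite("pics/w2.png",p[:,:,::-1])
```

```text
lug end [ 564.89865958 -133.85985621]
t 3.15 tcp [ 546.9 -272.5   54.3] d [-0.0009  0.1208  0.0003] yaw 82.99 rz 0.19 tilt [-1.2e-03  7.0e-04 -1.0e+00] F [-0.3 -0.6 -0.2] j [-0.46  0.57  1.79  0.    0.78 -1.91]
```

View pics/w2.png

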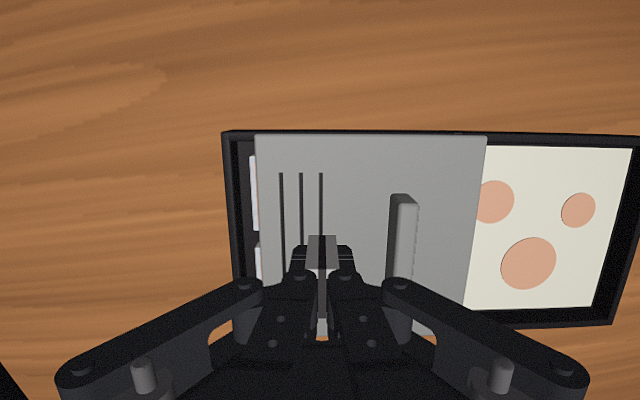

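The fingertips at (322,240) are behind the lug at (403,230), over the lid and clear of everything. I'll push slowly.

{"fn": "apply_moves", "kwargs": {
  "deltas": [
    {"dx":0,"dy":0.005,"dz":0,"rx":0,"ry":0,"rz":0,"gripper":255},
    {"dx":0,"dy":0.01,"dz":0,"rx":0,"ry":0,"rz":0,"gripper":255},
    {"dx":0,"dy":0.014,"dz":0,"rx":0,"ry":0,"rz":0,"gripper":255},
    {"dx":0,"dy":0.018,"dz":0,"rx":0,"ry":0,"rz":0,"gripper":255},
    {"dx":0,"dy":0.022,"dz":0,"rx":0,"ry":0,"rz":0,"gripper":255},
    {"dx":0,"dy":0.026,"dz":0,"rx":0,"ry":0,"rz":0,"gripper":255},
    {"dx":0,"dy":0.03,"dz":0,"rx":0,"ry":0,"rz":0,"gripper":255},
    {"dx":0,"dy":0.034,"dz":0,"rx":0,"ry":0,"rz":0,"gripper":255}
  ]
}}

```text
clock: 4.0
tool_pos: [551.7, -239.3, 55.1]
ee_rot: [0.061, 0.998, -0.0, 0.0]
wrist_force: [-0.1, -1.1, 1.1]
gripper_width: -0.1
finger_force: 1.1
```

{"fn": "apply_moves", "kwargs": {
  "deltas": [
    {"dx":0,"dy":0.005,"dz":0,"rx":0,"ry":0,"rz":0,"gripper":255},
    {"dx":0,"dy":0.01,"dz":0,"rx":0,"ry":0,"rz":0,"gripper":255},
    {"dx":0,"dy":0.015,"dz":0,"rx":0,"ry":0,"rz":0,"gripper":255},
    {"dx":0,"dy":0.02,"dz":0,"rx":0,"ry":0,"rz":0,"gripper":255},
    {"dx":0,"dy":0.025,"dz":0,"rx":0,"ry":0,"rz":0,"gripper":255},
    {"dx":0,"dy":0.03,"dz":0,"rx":0,"ry":0,"rz":0,"gripper":255},
    {"dx":0,"dy":0.035,"dz":0,"rx":0,"ry":0,"rz":0,"gripper":255},
    {"dx":0,"dy":0.04,"dz":0,"rx":0,"ry":0,"rz":0,"gripper":255}
  ]
}}

```text
clock: 4.8
tool_pos: [556.7, -199.4, 55.0]
ee_rot: [0.061, 0.998, -0.0, 0.0]
wrist_force: [0.9, -2.4, 2.4]
gripper_width: -0.1
finger_force: 1.3
```

Run:
```python
from h import *
a=np.radians(82.8);y=np.array([np.cos(a),np.sin(a)])
pc=np.array([556,-204.3])
p,d,c=grab("wrist");cv2.imwrite("pics/w3.png",p[:,:,::-1])
P=cloud(d,c);z=P[...,2]
s=monitor.sense();print(s["tool_pos"],s["wrist_force"])
m=(z>40)&(z<50)&(abs((P[...,:2]-pc)@np.array([y[1],-y[0]]))<35);m[:,:340]=0
Q=P[m];q=(Q[:,:2]-pc)@y;print(len(q),np.percentile(q,[2,10,50,90,98]),"tcp y",(s["tool_pos"][:2]-pc)@y)
```

```text
[ 556.60891427 -198.73266148   55.00867177] [ 0.55339222 -1.14487919  1.483041  ]
1573 [15.41175557 17.8259513  22.39088276 26.20074436 27.05888377] tcp y 5.5997555844697615
```

View pics/w3.png

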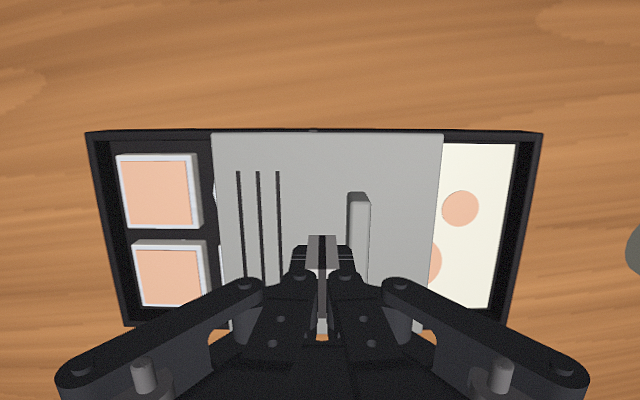

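The lid is moving, with the lug at (358,230) against the fingertips. The two uncovered -y pans are square. I'll keep pushing.

{"fn": "apply_moves", "kwargs": {
  "deltas": [
    {"dx":0,"dy":0.005,"dz":0,"rx":0,"ry":0,"rz":0,"gripper":255},
    {"dx":0,"dy":0.01,"dz":0,"rx":0,"ry":0,"rz":0,"gripper":255},
    {"dx":0,"dy":0.015,"dz":0,"rx":0,"ry":0,"rz":0,"gripper":255},
    {"dx":0,"dy":0.02,"dz":0,"rx":0,"ry":0,"rz":0,"gripper":255},
    {"dx":0,"dy":0.025,"dz":0,"rx":0,"ry":0,"rz":0,"gripper":255},
    {"dx":0,"dy":0.03,"dz":0,"rx":0,"ry":0,"rz":0,"gripper":255},
    {"dx":0,"dy":0.035,"dz":0,"rx":0,"ry":0,"rz":0,"gripper":255},
    {"dx":0,"dy":0.04,"dz":0,"rx":0,"ry":0,"rz":0,"gripper":255}
  ]
}}

```text
clock: 5.65
tool_pos: [561.5, -159.6, 55.0]
ee_rot: [0.061, 0.998, -0.0, 0.0]
wrist_force: [1.8, -1.5, 1.5]
gripper_width: -0.0
finger_force: 1.1
```

{"fn": "apply_moves", "kwargs": {
  "deltas": [
    {"dx":0,"dy":0.001,"dz":0,"rx":0,"ry":0,"rz":0,"gripper":255},
    {"dx":0,"dy":0.002,"dz":0,"rx":0,"ry":0,"rz":0,"gripper":255},
    {"dx":0,"dy":0.003,"dz":0,"rx":0,"ry":0,"rz":0,"gripper":255},
    {"dx":0,"dy":0.004,"dz":0,"rx":0,"ry":0,"rz":0,"gripper":255}
  ]
}}

```text
clock: 6.05
tool_pos: [561.8, -156.1, 54.9]
ee_rot: [0.061, 0.998, 0.0, -0.0]
wrist_force: [0.7, -1.5, 1.1]
gripper_width: 0.2
finger_force: 0.9
```

```bash
cat > lid.py <<'E'
from h import *
a=np.radians(82.8);y=np.array([np.cos(a),np.sin(a)])
pc=np.array([556,-204.3])
p,d,c=grab("wrist")
P=cloud(d,c);z=P[...,2]
s=monitor.sense();print(s["clock"],s["tool_pos"],s["wrist_force"])
m=(z>40)&(z<50)&(abs((P[...,:2]-pc)@np.array([y[1],-y[0]]))<35);m[:,:340]=0
Q=P[m];q=(Q[:,:2]-pc)@y;print(len(q),np.percentile(q,[2,10,50,90,98]),"tcp y",(s["tool_pos"][:2]-pc)@y)
E
python3 lid.py
```

```text
6.1 [ 561.79173956 -156.00177351   54.95353   ] [ 0.88325815 -1.29294062  1.46218475]
2731 [ 60.49904578  62.4112806   69.54468336 208.04953057 212.07546921] tcp y 48.64327799839244
```

{"fn": "apply_moves", "kwargs": {
  "deltas": [
    {"dx":0,"dy":0.001,"dz":0,"rx":0,"ry":0,"rz":0,"gripper":255},
    {"dx":0,"dy":0.002,"dz":0,"rx":0,"ry":0,"rz":0,"gripper":255},
    {"dx":0,"dy":0.003,"dz":0,"rx":0,"ry":0,"rz":0,"gripper":255}
  ]
}}

```text
clock: 6.4
tool_pos: [562.2, -153.1, 55.0]
ee_rot: [0.061, 0.998, 0.0, -0.0]
wrist_force: [0.3, -1.3, 0.8]
gripper_width: -0.1
finger_force: 0.9
```

{"fn": "apply_moves", "kwargs": {
  "deltas": [
    {"dx":0,"dy":0.0005,"dz":0,"rx":0,"ry":0,"rz":0,"gripper":255},
    {"dx":0,"dy":0.001,"dz":0,"rx":0,"ry":0,"rz":0,"gripper":255}
  ]
}}

```text
clock: 6.6
tool_pos: [562.3, -152.1, 55.0]
ee_rot: [0.061, 0.998, -0.0, -0.0]
wrist_force: [0.3, -2.7, 0.7]
gripper_width: 0.2
finger_force: 0.9
```

{"fn": "apply_moves", "kwargs": {
  "deltas": [
    {"dx":0,"dy":0.0005,"dz":0,"rx":0,"ry":0,"rz":0,"gripper":255},
    {"dx":0,"dy":0.001,"dz":0,"rx":0,"ry":0,"rz":0,"gripper":255}
  ]
}}

```text
clock: 6.8
tool_pos: [562.4, -151.5, 55.0]
ee_rot: [0.061, 0.998, -0.0, 0.0]
wrist_force: [0.3, -6.4, 0.9]
gripper_width: -0.1
finger_force: 3.1
```

```bash
python3 lid.py
```

```text
6.85 [ 562.38784278 -151.52891797   54.98721055] [-0.27637629 -5.00927476  0.78258613]
2880 [ 65.17638331  66.8927881   74.39542784 209.7111681  213.71156992] tcp y 53.15557527701053
```

The force rises at the predicted stop, with the face at about 66 mm, so the lid is fully open. I'll back off and lift.

{"fn": "apply_moves", "kwargs": {
  "deltas": [
    {"dx":0,"dy":-0.006,"dz":0,"rx":0,"ry":0,"rz":0,"gripper":255},
    {"dx":0,"dy":-0.015,"dz":-0.005,"rx":0,"ry":0,"rz":0,"gripper":255},
    {"dx":0,"dy":-0.03,"dz":-0.03,"rx":0,"ry":0,"rz":0,"gripper":255},
    {"dx":0,"dy":-0.05,"dz":-0.07,"rx":0,"ry":0,"rz":0,"gripper":255},
    {"dx":0,"dy":-0.06,"dz":-0.11,"rx":0,"ry":0,"rz":0,"gripper":255},
    {"dx":0,"dy":-0.06,"dz":-0.13,"rx":0,"ry":0,"rz":0,"gripper":255},
    {"dx":0,"dy":-0.06,"dz":-0.13,"rx":0,"ry":0,"rz":0,"gripper":255},
    {"dx":0,"dy":-0.06,"dz":-0.13,"rx":0,"ry":0,"rz":0,"gripper":255}
  ]
}}

```text
clock: 7.65
tool_pos: [554.7, -210.9, 185.0]
ee_rot: [0.062, 0.998, 0.0, 0.0]
wrist_force: [-0.6, 0.4, -0.8]
gripper_width: 0.1
finger_force: 0.0
```

Run:
```python
from h import *
a=np.radians(82.8);y=np.array([np.cos(a),np.sin(a)]);x=np.array([y[1],-y[0]])
pc=np.array([556,-204.3])
p,d,c=grab("wrist");cv2.imwrite("pics/w4.png",p[:,:,::-1])
I=p.astype(int);m=((I[...,0]-I[...,2]>40)&(I[...,0]>180)|(I.min(2)>170)).astype(np.uint8)
W=onplane(c,np.argwhere(np.ones(m.shape))[:,::-1],18)[:,:2].reshape(*m.shape,2)-pc
wx,wy=W@x,W@y;m[(abs(wx)>56)|(wy>0)|(wy<-116)]=0
for k in cv2.findContours(m,0,1)[0]:
    A=cv2.contourArea(k)
    if A<150: continue
    w=np.float32(onplane(c,k.reshape(-1,2),18)[:,:2]);w=cv2.convexHull(w);(cx,cy),r=cv2.minEnclosingCircle(w)
    v=np.array([cx,cy])-pc;print("ctr",cx,cy,"pal",(v@x).round(1),(v@y).round(1),"R",r,"fill",cv2.contourArea(w)/(np.pi*r*r),cv2.minAreaRect(w)[1])
f=np.load("w1.npz")
for n in["scene","side"]:
    P0=np.load(n+".npz")["d"];c=get_calibration(n);P=cloud(P0,c).reshape(-1,3)
    Q=P[(abs(P[:,0]-588)<60)&(abs(P[:,1]-334)<60)&(P[:,2]>70)&(P[:,2]<145)]
    for z0 in(75,90,105,120):
        q=Q[(Q[:,2]>z0)&(Q[:,2]<z0+12)]
        if len(q)>10:
            s=np.linalg.lstsq(np.c_[2*q[:,:2],np.ones(len(q))],(q[:,:2]**2).sum(1),rcond=None)[0];print(n,z0,len(q),s[:2].round(1),np.sqrt(s[2]+s[0]**2+s[1]**2).round(1))
    t=Q[Q[:,2]>Q[:,2].max()-5];print(n,"top",t.mean(0),Q[:,2].max())
```

```text
ctr 577.3482666015625 -241.1895751953125 pal 25.8 -33.9 R 28.625879287719727 fill 0.6455324390484835 (41.572696685791016, 40.46164321899414)
ctr 570.6444702148438 -291.9079895019531 pal 25.5 -85.1 R 28.834299087524414 fill 0.6462357313738143 (41.73769760131836, 40.65077209472656)
ctr 525.90673828125 -234.62274169921875 pal -26.1 -33.9 R 20.760578155517578 fill 0.9695938092137 (40.60258865356445, 40.72679138183594)
ctr 519.5082397460938 -285.6688232421875 pal -26.0 -85.3 R 28.869251251220703 fill 0.6491001259895213 (41.91011428833008, 40.96693420410156)
scene 75 82 [585.5 336.3] 32.3
scene 90 98 [585.3 337.3] 31.5
scene 105 86 [586.6 336. ] 26.0
scene 120 80 [587.5 333.9] 17.4
scene top [587.05718737 334.27776975 135.57548704] 138.08902741122046
side 75 60 [581.2 334.3] 31.3
side 90 68 [582.  333.6] 29.8
side 105 83 [581.8 334. ] 26.0
side 120 69 [581.  332.9] 18.0
side top [580.39398744 334.54629489 137.9873881 ] 141.01374465446827
```

View pics/w4.png

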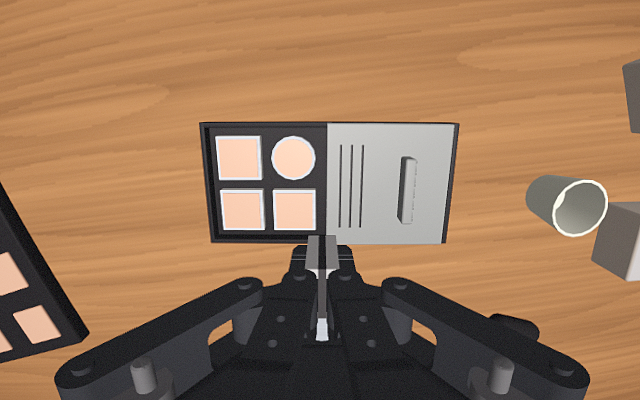

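The round pan is at (293,157) in the picture, which is world (526,-235). Its radius of 21 mm and fill of 0.97 fit a circle, and the lid is fully open.

{"fn": "apply_moves", "kwargs": {
  "deltas": [
    {"dx":0.01,"dy":-0.01,"dz":0.02,"rx":0,"ry":0,"rz":0,"gripper":255},
    {"dx":0.02,"dy":-0.02,"dz":0.05,"rx":0,"ry":0,"rz":0,"gripper":255},
    {"dx":0.0257,"dy":-0.027,"dz":0.085,"rx":0,"ry":0,"rz":0,"gripper":255},
    {"dx":0.0257,"dy":-0.027,"dz":0.105,"rx":0,"ry":0,"rz":0,"gripper":255},
    {"dx":0.0257,"dy":-0.027,"dz":0.112,"rx":0,"ry":0,"rz":0,"gripper":255},
    {"dx":0.0257,"dy":-0.027,"dz":0.112,"rx":0,"ry":0,"rz":0,"gripper":255},
    {"dx":0.0257,"dy":-0.027,"dz":0.112,"rx":0,"ry":0,"rz":0,"gripper":255},
    {"dx":0.0257,"dy":-0.027,"dz":0.112,"rx":0,"ry":0,"rz":0,"gripper":255}
  ]
}}

```text
clock: 8.5
tool_pos: [527.2, -234.5, 74.0]
ee_rot: [0.061, 0.998, -0.0, 0.001]
wrist_force: [0.8, -1.1, -0.0]
gripper_width: 0.2
finger_force: 0.0
```

{"fn": "apply_moves", "kwargs": {
  "deltas": [
    {"dx":0,"dy":0,"dz":0,"rx":0,"ry":0,"rz":0,"gripper":255},
    {"dx":0,"dy":0,"dz":0,"rx":0,"ry":0,"rz":0,"gripper":255},
    {"dx":0,"dy":0,"dz":0,"rx":0,"ry":0,"rz":0,"gripper":255},
    {"dx":0,"dy":0,"dz":0,"rx":0,"ry":0,"rz":0,"gripper":255},
    {"dx":0,"dy":0,"dz":0,"rx":0,"ry":0,"rz":0,"gripper":255},
    {"dx":0,"dy":0,"dz":0,"rx":0,"ry":0,"rz":0,"gripper":255},
    {"dx":0,"dy":0,"dz":0,"rx":0,"ry":0,"rz":0,"gripper":255},
    {"dx":0,"dy":0,"dz":0,"rx":0,"ry":0,"rz":0,"gripper":255}
  ]
}}

```text
clock: 9.3
tool_pos: [526.3, -234.3, 73.0]
ee_rot: [0.061, 0.998, 0.0, -0.0]
wrist_force: [0.3, -0.4, 0.2]
gripper_width: -0.0
finger_force: 0.0
```

{"fn": "apply_moves", "kwargs": {
  "deltas": [
    {"dx":0,"dy":0,"dz":0,"rx":0,"ry":0,"rz":0,"gripper":255},
    {"dx":0,"dy":0,"dz":0,"rx":0,"ry":0,"rz":0,"gripper":255},
    {"dx":0,"dy":0,"dz":0,"rx":0,"ry":0,"rz":0,"gripper":255},
    {"dx":0,"dy":0,"dz":0,"rx":0,"ry":0,"rz":0,"gripper":255},
    {"dx":0,"dy":0,"dz":0,"rx":0,"ry":0,"rz":0,"gripper":255},
    {"dx":0,"dy":0,"dz":0,"rx":0,"ry":0,"rz":0,"gripper":255},
    {"dx":0,"dy":0,"dz":0,"rx":0,"ry":0,"rz":0,"gripper":255},
    {"dx":0,"dy":0,"dz":0,"rx":0,"ry":0,"rz":0,"gripper":255}
  ]
}}

```text
clock: 10.1
tool_pos: [526.3, -234.3, 73.0]
ee_rot: [0.061, 0.998, -0.0, 0.0]
wrist_force: [-0.6, -0.1, -0.6]
gripper_width: -0.1
finger_force: 0.0
```

{"fn": "apply_moves", "kwargs": {
  "deltas": [
    {"dx":0,"dy":0,"dz":0,"rx":0,"ry":0,"rz":0,"gripper":255},
    {"dx":0,"dy":0,"dz":0,"rx":0,"ry":0,"rz":0,"gripper":255},
    {"dx":0,"dy":0,"dz":0,"rx":0,"ry":0,"rz":0,"gripper":255},
    {"dx":0,"dy":0,"dz":-0.03,"rx":0,"ry":0,"rz":0,"gripper":255},
    {"dx":0,"dy":0,"dz":-0.08,"rx":0,"ry":0,"rz":0,"gripper":255},
    {"dx":0,"dy":0,"dz":-0.13,"rx":0,"ry":0,"rz":0,"gripper":255},
    {"dx":0,"dy":0,"dz":-0.175,"rx":0,"ry":0,"rz":0,"gripper":255},
    {"dx":0,"dy":0,"dz":-0.197,"rx":0,"ry":0,"rz":0,"gripper":255}
  ]
}}

```text
clock: 10.9
tool_pos: [527.6, -234.9, 274.6]
ee_rot: [0.061, 0.998, -0.001, 0.003]
wrist_force: [0.3, 0.3, 0.5]
gripper_width: 0.2
finger_force: 0.0
```

Run:
```python
from h import *
delta([584,335,270],82.9)
```

```text
t 10.9 tcp [ 527.6 -234.9  274.6] d [0.0139 0.5725 0.0036] yaw 82.96 rz 0.06 tilt [ 0.0053 -0.0023 -1.    ] F [0.3 0.3 0.5] j [-0.42  0.25  1.71  0.    1.17 -1.87]
```

{"fn": "apply_moves", "kwargs": {
  "deltas": [
    {"dx":0.001,"dy":0.03,"dz":0,"rx":0,"ry":0,"rz":0,"gripper":255},
    {"dx":0.002,"dy":0.078,"dz":0,"rx":0,"ry":0,"rz":0,"gripper":255},
    {"dx":0.003,"dy":0.126,"dz":0,"rx":0,"ry":0,"rz":0,"gripper":255},
    {"dx":0.004,"dy":0.174,"dz":0,"rx":0,"ry":0,"rz":0,"gripper":255},
    {"dx":0.005,"dy":0.222,"dz":0,"rx":0,"ry":0,"rz":0,"gripper":255},
    {"dx":0.006,"dy":0.27,"dz":0,"rx":0,"ry":0,"rz":0,"gripper":255},
    {"dx":0.007,"dy":0.318,"dz":0,"rx":0,"ry":0,"rz":0,"gripper":255},
    {"dx":0.008,"dy":0.36,"dz":0,"rx":0,"ry":0,"rz":0,"gripper":255}
  ]
}}

```text
clock: 11.7
tool_pos: [562.3, 126.3, 270.1]
ee_rot: [0.061, 0.998, 0.0, 0.0]
wrist_force: [0.2, -1.7, -0.3]
gripper_width: -0.0
finger_force: 0.0
```

{"fn": "apply_moves", "kwargs": {
  "deltas": [
    {"dx":0.001,"dy":0.045,"dz":0,"rx":0,"ry":0,"rz":0,"gripper":255},
    {"dx":0.002,"dy":0.09,"dz":0,"rx":0,"ry":0,"rz":0,"gripper":255},
    {"dx":0.003,"dy":0.135,"dz":0,"rx":0,"ry":0,"rz":0,"gripper":255},
    {"dx":0.004,"dy":0.175,"dz":0,"rx":0,"ry":0,"rz":0,"gripper":255},
    {"dx":0.0045,"dy":0.2,"dz":0,"rx":0,"ry":0,"rz":0,"gripper":255},
    {"dx":0.0045,"dy":0.212,"dz":0,"rx":0,"ry":0,"rz":0,"gripper":255},
    {"dx":0.0045,"dy":0.212,"dz":0,"rx":0,"ry":0,"rz":0,"gripper":255},
    {"dx":0.0045,"dy":0.212,"dz":0,"rx":0,"ry":0,"rz":0,"gripper":255}
  ]
}}

```text
clock: 12.5
tool_pos: [583.8, 333.8, 269.8]
ee_rot: [0.061, 0.998, -0.0, -0.0]
wrist_force: [0.4, 0.2, 0.5]
gripper_width: 0.3
finger_force: 0.0
```

Run:
```python
from h import *
p,d,c=grab("wrist");cv2.imwrite("pics/w5.png",p[:,:,::-1])
P=cloud(d,c).reshape(-1,3);Q=P[(abs(P[:,0]-584)<55)&(abs(P[:,1]-335)<55)&(P[:,2]>70)&(P[:,2]<145)]
print(len(Q))
for z0 in(75,90,105,120):
    q=Q[(Q[:,2]>z0)&(Q[:,2]<z0+12)]
    if len(q)>10:
        s=np.linalg.lstsq(np.c_[2*q[:,:2],np.ones(len(q))],(q[:,:2]**2).sum(1),rcond=None)[0];print(z0,len(q),s[:2].round(1),np.sqrt(s[2]+s[0]**2+s[1]**2).round(1))
print(Q[:,2].max(),Q[Q[:,2]>Q[:,2].max()-3].mean(0))
delta([584,335,196],82.9)
```

```text
3606
75 58 [583.6 336.6] 33.7
90 398 [583.6 336.6] 32.2
105 762 [583.2 336.6] 27.3
120 1236 [583.1 336.6] 19.0
138.89309519743477 [583.10352682 336.54734203 136.88125708]
t 12.55 tcp [583.9 333.5 269.9] d [0.0001 0.0016 0.0739] yaw 82.92 rz 0.02 tilt [-3.e-04 -7.e-04 -1.e+00] F [ 0.6 -0.6 -0.8] j [ 0.52  0.41  1.5  -0.    1.23 -0.93]
```

View pics/w5.png

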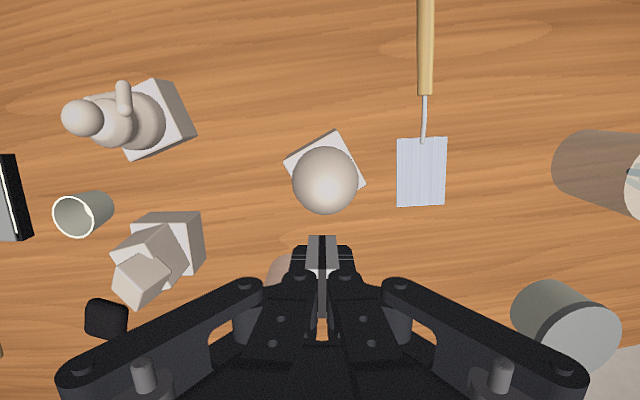

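The egg is at (325,180) in the picture, at world (583,336.5) and 138 mm high, with clear space around it. I'll descend to about 55 mm above it.

{"fn": "apply_moves", "kwargs": {
  "deltas": [
    {"dx":0.001,"dy":0.003,"dz":0.025,"rx":0,"ry":0,"rz":0,"gripper":255},
    {"dx":0.001,"dy":0.003,"dz":0.05,"rx":0,"ry":0,"rz":0,"gripper":255},
    {"dx":0.001,"dy":0.003,"dz":0.065,"rx":0,"ry":0,"rz":0,"gripper":255},
    {"dx":0.001,"dy":0.003,"dz":0.074,"rx":0,"ry":0,"rz":0,"gripper":255},
    {"dx":0.001,"dy":0.003,"dz":0.074,"rx":0,"ry":0,"rz":0,"gripper":255},
    {"dx":0.001,"dy":0.003,"dz":0.074,"rx":0,"ry":0,"rz":0,"gripper":255},
    {"dx":0.001,"dy":0.003,"dz":0.074,"rx":0,"ry":0,"rz":0,"gripper":255},
    {"dx":0.001,"dy":0.003,"dz":0.074,"rx":0,"ry":0,"rz":0,"gripper":255}
  ]
}}

```text
clock: 13.35
tool_pos: [583.8, 338.2, 197.0]
ee_rot: [0.061, 0.998, 0.0, 0.001]
wrist_force: [-0.7, 0.1, -0.2]
gripper_width: -0.3
finger_force: 0.0
```

{"fn": "apply_moves", "kwargs": {
  "deltas": [
    {"dx":0,"dy":0,"dz":0,"rx":0,"ry":0,"rz":0,"gripper":255},
    {"dx":0,"dy":0,"dz":0,"rx":0,"ry":0,"rz":0,"gripper":255},
    {"dx":0,"dy":0,"dz":0,"rx":0,"ry":0,"rz":0,"gripper":255},
    {"dx":0,"dy":0,"dz":0,"rx":0,"ry":0,"rz":0,"gripper":255},
    {"dx":0,"dy":0,"dz":0,"rx":0,"ry":0,"rz":0,"gripper":255},
    {"dx":0,"dy":0,"dz":0,"rx":0,"ry":0,"rz":0,"gripper":255},
    {"dx":0,"dy":0,"dz":0,"rx":0,"ry":0,"rz":0,"gripper":255},
    {"dx":0,"dy":0,"dz":0,"rx":0,"ry":0,"rz":0,"gripper":255}
  ]
}}

```text
clock: 14.15
tool_pos: [583.3, 338.0, 196.0]
ee_rot: [0.061, 0.998, 0.0, 0.0]
wrist_force: [-0.9, 0.3, 0.2]
gripper_width: -0.5
finger_force: 0.0
```

{"fn": "apply_moves", "kwargs": {
  "deltas": [
    {"dx":0,"dy":0,"dz":0,"rx":0,"ry":0,"rz":0,"gripper":255},
    {"dx":0,"dy":0,"dz":0,"rx":0,"ry":0,"rz":0,"gripper":255},
    {"dx":0,"dy":0,"dz":0,"rx":0,"ry":0,"rz":0,"gripper":255},
    {"dx":0,"dy":0,"dz":0,"rx":0,"ry":0,"rz":0,"gripper":255},
    {"dx":0,"dy":0,"dz":0,"rx":0,"ry":0,"rz":0,"gripper":255},
    {"dx":0,"dy":0,"dz":0,"rx":0,"ry":0,"rz":0,"gripper":255},
    {"dx":0,"dy":0,"dz":0,"rx":0,"ry":0,"rz":0,"gripper":255},
    {"dx":0,"dy":0,"dz":0,"rx":0,"ry":0,"rz":0,"gripper":255}
  ]
}}

```text
clock: 14.95
tool_pos: [583.3, 338.0, 196.0]
ee_rot: [0.061, 0.998, -0.0, -0.0]
wrist_force: [0.0, -0.5, 0.3]
gripper_width: 0.1
finger_force: 0.0
```

{"fn": "apply_moves", "kwargs": {
  "deltas": [
    {"dx":0,"dy":0,"dz":0,"rx":0,"ry":0,"rz":0,"gripper":255},
    {"dx":0,"dy":0,"dz":-0.02,"rx":0,"ry":0,"rz":0,"gripper":255},
    {"dx":0,"dy":0,"dz":-0.05,"rx":0,"ry":0,"rz":0,"gripper":255},
    {"dx":0,"dy":0,"dz":-0.075,"rx":0,"ry":0,"rz":0,"gripper":255},
    {"dx":0,"dy":0,"dz":-0.08,"rx":0,"ry":0,"rz":0,"gripper":255},
    {"dx":0,"dy":0,"dz":-0.08,"rx":0,"ry":0,"rz":0,"gripper":255},
    {"dx":0,"dy":0,"dz":-0.08,"rx":0,"ry":0,"rz":0,"gripper":255},
    {"dx":0,"dy":0,"dz":-0.08,"rx":0,"ry":0,"rz":0,"gripper":255}
  ]
}}

```text
clock: 15.75
tool_pos: [582.7, 337.6, 274.3]
ee_rot: [0.061, 0.998, -0.001, -0.001]
wrist_force: [-0.3, 0.7, -0.3]
gripper_width: 0.2
finger_force: 0.0
```

Run:
```python
from h import *
print(monitor.sense()["clock"],ticket.finish_job())
```

```text
the job is handed in; nothing more can be done
15.75 None
```

The job is handed in at 15.75 s, with no verdict returned: I pushed the lid to its stop with no more than about 6 N read at the wrist, then held about 55 mm above the round pan and about 58 mm above the egg's top for about two seconds each, with no sign of touching a pan or plaster.

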